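Feed a box through the guarded coding gate with the push stick

TASK

A kraft box stands between the fences in front of the yellow guard of the coding gate. Take the orange push stick by its black handle, put it behind the box and push the box under the guard until it stands upright right out on the far side; then take the stick back out of the guard and lay it down flat, on its sole, on the bench beside the gate. Do not touch that box with the gripper or put the fingers under the guard, and leave the other box, the tape measure and the stapler where they are.

Things in the scene. Friction and masses are not known exactly. Their poses are not given: they have to be found in the camera images.
- gate: Inkjet coding gate, fixed. Aluminium bed 84 (x) x 330 (y) x 6 mm; fences along y, 62 mm apart, tops at 28 mm; the yellow guard bridges the lane at y = -30 to 30 mm, opening 62 mm wide, underside of roof 82 mm and print head top 108 mm above the bench. Feed runs along its own -y to an end stop at y = -153 mm; the +y end is open. Origin: under the guard's centre, at bench height.
- box: The kraft box to be fed, 50 x 50 x 66 mm high, about 0.12 kg, standing on the bed between the fences on the infeed (+y) side of the guard. Origin: centre of its underside (6 mm above the bench while on the bed).
- push_stick: Loose push stick, 0.2 kg. Orange sole 40 mm wide (x), 12 thick, y = -125 to 30 mm; orange head 40 mm wide, 46 high, its flat pushing face at y = -125 mm; black upright handle over the origin, 22 mm (x) x 34 mm (y), 12 to 106 mm above the sole's underside: pinch its 22 mm near the top. Lies on its sole beyond the gate. Origin: under the handle, underside of the sole.
- nose (a point): Centre of the push stick's pushing face, 125 mm ahead of the handle (the stick's -y), 25 mm above its underside; axes as the stick's.
- waiting_box: Bystander: another kraft box, 50 x 50 x 66 mm, on the bench beyond the gate, to the left or right of the push stick. Origin: centre of its underside.
- tape_measure: Bystander: yellow and black tape measure, 35 x 75 x 62 mm high, on the bench beyond the gate, to the left or right of the push stick. Origin: underside.
- stapler: Bystander: black stapler, 34 x 135 x 48 mm high, on the bench to the right of the gate. Origin: underside.
There are look-alikes about, which are no part of the job. Leave any green or red look-alike of the box alone.

How it is judged:
By the outcome, as a careful person would: the job done as asked, in the order asked, and still so for the second after the job is handed in, with the robot touching nothing.
It also fails if it takes over 51 s, if anything falls off the work surface, if the arm or the gripper's body presses on something with over 40 N, if the wrist force passes 120 N, or if a joint passes its speed limit or range.

ROBOT

A 6-joint arm with a two-finger parallel gripper is mounted at the origin on a cart in front of the work surface, level with it; the furniture and walls round the work are solid. World frame = base frame: x ahead of the robot, y to its left, z up, the work surface at z = 0. Lengths are in m, angles in rad, forces in N, time in s.
With the tool pointing down it reaches from about 0.4 to 0.825 m from the base axis. Payload 7 kg.
Tool frame: the origin (TCP) lies between the finger pads; the fingertips stand 22 mm ahead of it and the grasp point (between the pads) lies 3 mm ahead of it (arm.tip_reach is the distance from the TCP to the fingertips, in m); z points along the fingers, y is the line along which they close (so a half turn about z gives the same grasp; the last joint's range is limited). The gripper opens to 88 mm and grips with 3 to 60 N. Pads are 19 mm wide; open, the fingers measure 130 mm over their backs; the gripper's body (78 mm by 193 mm) begins 47 mm behind the grasp point.
Start: joints at [1.551, 0.359, 0.012, 0, -1.224, -0.288], TCP at [0.205, 0.643, 0.249] pointing down, gripper open.
Joint ranges: [-3.07, 3.07], [-1.43, 2.12], [-1.02, 1.25], [-3.03, 1.67], [-3.05, -0], [-3.03, 3.03]. Speed limits (rad/s): [2.39, 2.39, 3.01, 3.14, 3.14, 3.14].

INTERFACE

Orientations are given as [roll, pitch, yaw] about the fixed x, y, z axes, in that order (R = Rz(yaw) Ry(pitch) Rx(roll)).
In Python, from station import arm, viewer gives the robot as it stands. The module is installed in compiled form; this text tells all that it offers.
- The arm moves only by the tool apply_moves, never from a script. Its argument "commands" is a list that holds one entry, the list of rows, each a list of 5 numbers: the closure, from -1 (fully open) to 1 (shut), then the shift along the world's x, y, z as a fraction of full scale, then the turn about the world's z as a fraction of full scale. In form: [[[fingers, tx, ty, tz, yaw], ...]]. A call has 1 to 12 rows; each row shifts and turns the commanded pose from where the row before left it; what a row does not reach is not made up. Full scale, the value 1, is 20 cm for a shift and pi rad for a turn. A row lasts 1/10 s, in which the tool goes at most 50 mm and 8.59 degrees, less where a joint would pass 70% of its speed; a pose out of reach is approached as far as the arm can. A call with a number of a shift or a turn outside -1 to 1 is refused whole. A call with a gripper value outside its range is refused whole. The fingers move at their own pace and stop on an object; "force" is the grip in N (left out, the last holds). Time passes only in rows, so rows that do not move let the fingers close. It gives the time, the measured TCP pose, the force, the opening and the grip force at its end, in the units of the state.
- arm.get_state(): the state, without advancing time (a new reading comes with each control period).
- viewer.grab_frame(name): name is "scene" or "top" or "wrist"; returns a dict with "image" (400x640x3 uint8, blue, green, red), "mtx" (3x3 intrinsics, pixels), "rvec" (rotation vector, rad) and "tvec" (3), from world to camera coordinates, as OpenCV has them. Camera axes: x right, y down, z forward; pixel columns grow to the right and rows downward; lengths in m; the calibration is good to about 2 mm. A picture is of the moment at which its call begins. There is no depth.
- arm.job_done(): hands the job in; it is judged then, once.
The state is a dict: "t": time; "q": joint angles; "qd": joint speeds; "joint_efforts": joint torques, N m; "eef_pos": TCP position; "ee_rot": TCP orientation; "force": force on the tool from outside, world axes, zero at the start; "moment": the same for the moment, N m; "width": finger opening in m; "gripper_force": force on a finger pad.
Only numpy, scipy, OpenCV 4.12 (cv2) and the standard library are available. Lean on these libraries where they do the work, as an engineer would, in place of code of your own. Each camera call takes 0.05 s, during which the arm holds its last target. There are 200 camera calls.

## Working session

There is one attempt and no reset: what is moved stays moved. The work goes in short steps, Python scripts to look and compute and a tool call to move; the robot and the scene stay as the last step left them, time stands still between calls to the robot, and variables do not carry over. Pictures are saved under pics/ and viewed, at most 10 in all, crops included, and the job is handed in when it is done.

Besides the shell and the picture viewer there is one more tool, called as name(argument=value, ...) on one line, values as JSON. apply_moves: Moves the arm, as the interface text tells. Shift numbers are shares of 20 cm and turn numbers shares of pi rad, none past 1 either way. Its arguments: {"type":"object","properties":{"commands":{"type":"array","items":{"type":"array","items":{"type":"array","items":{"type":"number"}}}},"force":{"type":"number"}},"required":["commands"]}

```bash
mkdir -p pics; cat > h.py <<'E'
import cv2,numpy as np
from station import arm,viewer
def grab(n,f):
    d=viewer.grab_frame(n); cv2.imwrite(f'pics/{f}.png',d['image']); np.savez(f'pics/{f}.npz',K=d['mtx'],r=d['rvec'],t=d['tvec']); return d
def cam(f):
    d=np.load(f'pics/{f}.npz'); return d['K'],cv2.Rodrigues(d['r'])[0],d['t'].reshape(3)
def w(f,u,v,z):
    K,R,t=cam(f); ray=R.T@np.linalg.solve(K,[u,v,1.]); c=-R.T@t
    return (c+ray*(z-c[2])/ray[2]).round(4)
def px(f,P):
    K,R,t=cam(f); p=(np.atleast_2d(P)@R.T+t)@K.T; return (p[:,:2]/p[:,2:]).round(1)
E
python3 -c "
from h import *
print(arm.get_state())
grab('top','t0');grab('scene','s0')
for f in('t0','s0'):
  K,R,t=cam(f);print(K,-R.T@t)
"
```

```text
{'t': 0.0, 'q': array([ 1.55110211e+00,  3.59384365e-01,  1.10479856e-02, -3.10363329e-04,
       -1.22407906e+00, -2.88096185e-01]), 'qd': array([ 9.14234800e-04,  5.87261506e-04, -3.21106606e-04,  1.61509425e-03,
        7.25394757e-04,  3.98988402e-05]), 'joint_efforts': array([-1.03976232e-03, -5.82718384e+01,  2.93053150e+01,  6.99693024e+00,
        6.76166557e-03, -1.65766774e-04]), 'eef_pos': array([0.20439514, 0.6428413 , 0.24762671]), 'ee_rot': array([ 3.13995737e+00, -1.80337794e-04, -3.07895954e-01]), 'force': array([-0.59092058,  0.14147786,  0.20370506]), 'moment': array([ 0.00215246, -0.03614566,  0.00905848]), 'gripper_force': 0.0, 'width': 0.08737943081181289}
[[405.33429063   0.         322.6799887 ]
 [  0.         405.33429063 199.29254899]
 [  0.           0.           1.        ]] [0.37378737 0.18059681 1.09663976]
[[486.63897721   0.         326.79263565]
 [  0.         486.63897721 194.94803582]
 [  0.           0.           1.        ]] [1.28033317 0.7766732  0.74606035]
```

View pics/t0.png

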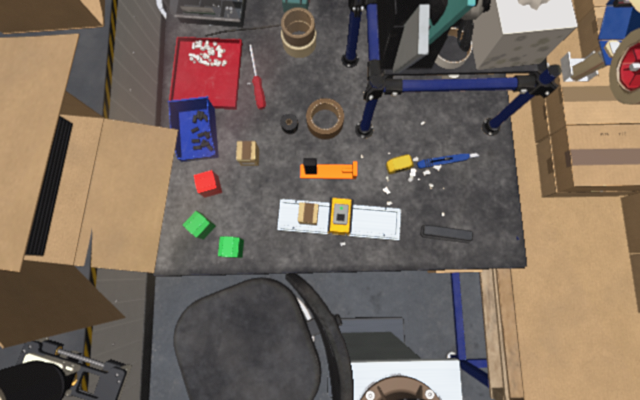

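View pics/s0.png

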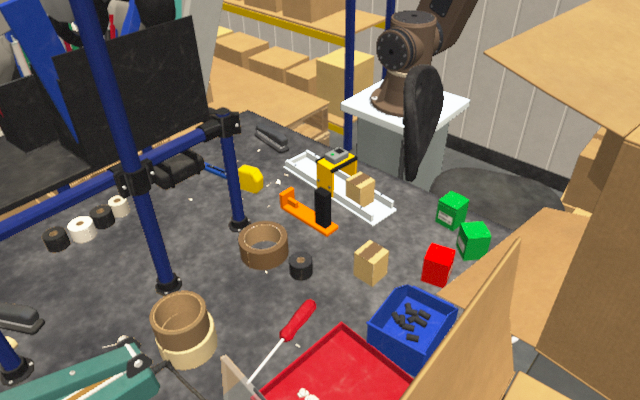

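The top view shows the following:
- Gate from about (278,215) to (400,222), with its guard at (340,215).
- The kraft box in the lane at (308,213). The other kraft box, at (246,152), is out on the bench, so it is the waiting box. Red (206,182) and green (197,224), (230,246) are look-alikes to leave alone.
- Stick with its handle at (310,163) and head at (356,170).
- Tape measure (400,163) and stapler (447,233).

I'll enlarge this area to confirm.

```bash
python3 -c "
from h import *
i=cv2.imread('pics/t0.png')[140:260,265:425]
cv2.imwrite('pics/c0.png',cv2.resize(i,None,fx=5,fy=5,interpolation=cv2.INTER_CUBIC))
i=cv2.imread('pics/s0.png')[135:255,260:420]
cv2.imwrite('pics/c1.png',cv2.resize(i,None,fx=5,fy=5,interpolation=cv2.INTER_CUBIC))
"
```

```text
(no output)
```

View pics/c0.png

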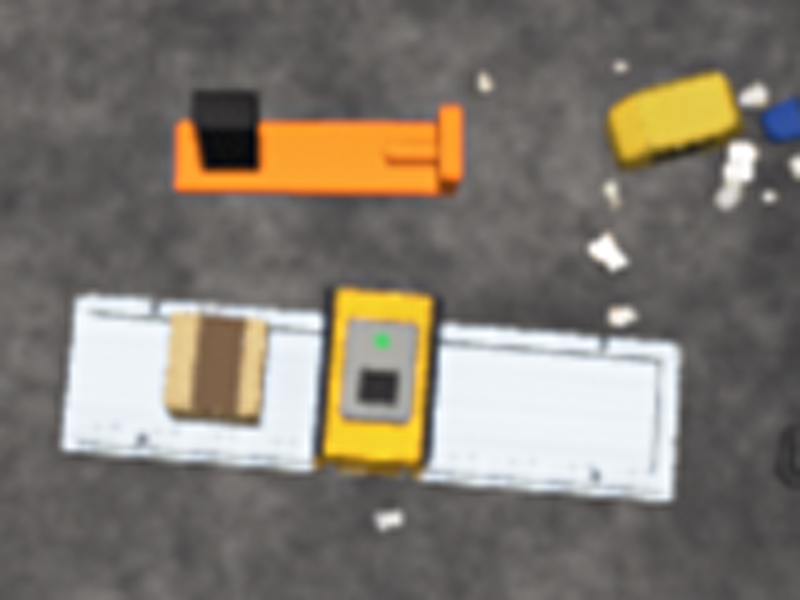

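View pics/c1.png

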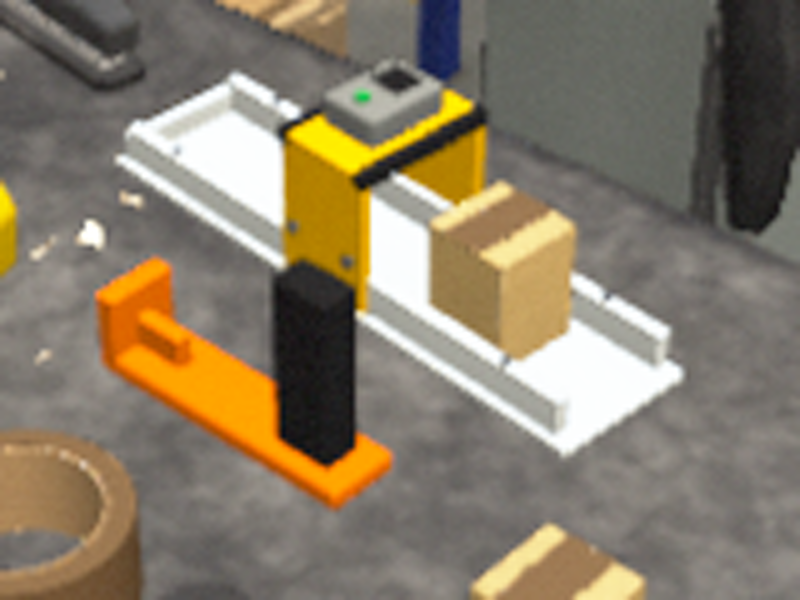

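The crops confirm the kraft box in the lane (c0 at 215,365), the stick with its nose toward −y, and the guard clear. Next I'll fit planar poses from corners in both views.

```bash
cat > fit.py <<'E'
from h import *
from scipy.optimize import least_squares
T=lambda c:((c[0]+.5)/5-.5+265,(c[1]+.5)/5-.5+140)
S=lambda c:((c[0]+.5)/5-.5+260,(c[1]+.5)/5-.5+135)
def fit(name,pt,x0,z0=0):
    def f(p):
        c,s=np.cos(p[2]),np.sin(p[2]); o=[]
        for v,P,uv in pt:
            P=np.array(P)/1e3; W=[p[0]+c*P[0]-s*P[1],p[1]+s*P[0]+c*P[1],P[2]+z0]
            o+=list(px('t0' if v=='t' else 's0',W)[0]-(T if v=='t' else S)(uv))
        return np.array(o)
    r=least_squares(f,x0,diff_step=1e-3,x_scale=[.1,.1,.1]); print(name,r.x.round(4),r.fun.round(1))
import h
def px(f,P):
    K,R,t=cam(f); p=(np.atleast_2d(P)@R.T+t)@K.T; return p[:,:2]/p[:,2:]
fit('gate',[('t',(42,165,6),(75,297)),('t',(-42,165,6),(62,452)),('t',(42,-165,6),(682,343)),('t',(-42,-165,6),(673,500)),
 ('s',(42,165,6),(567,452)),('s',(-42,165,6),(683,375)),('s',(42,-165,6),(117,160))],[.32,.15,-.05])
fit('stick',[('t',(20,30,12),(175,122)),('t',(-20,30,12),(175,190)),('t',(20,-125,46),(463,106)),('t',(-20,-125,46),(462,183)),('t',(11,17,106),(192,92)),('t',(11,-17,106),(258,92)),
 ('s',(-20,30,12),(392,458)),('s',(20,30,12),(333,490)),('s',(20,-125,46),(97,295)),('s',(11,17,106),(322,297)),('s',(-11,17,106),(356,285))],[.45,.2,0])
fit('box',[('t',(25,25,66),(172,312)),('t',(25,-25,66),(267,318)),('s',(25,-25,66),(430,222)),('s',(-25,-25,66),(505,182)),('s',(-25,25,66),(577,222)),('s',(25,25,66),(498,268)),('s',(25,25,0),(515,358))],[.32,.2,0],.006)
print(w('t0',400,163,.03),w('t0',447,233,.02),w('t0',246,152,.03))
E
python3 fit.py
```

```text
gate [ 0.5197  0.1376 -0.1058] [ 0.2 -0.7 -0.4 -1.2 -0.7 -0.1 -0.4 -0.7  0.  -1.2  0.8 -1.7 -0.  -1.4]
stick [ 0.6543  0.211  -0.0457] [ 0.5 -0.9  0.  -0.5 -0.1  0.1  0.  -0.8 -0.  -1.3  0.2 -1.1  0.7 -2.3
  0.4 -0.   0.2 -1.8  0.7  1.2  0.9 -1. ]
box [ 0.5292  0.2197 -0.0958] [-0.5 -0.3 -0.1 -0.1  0.1 -1.  -0.4 -1.4  0.6 -0.8  1.9 -1.1 -2.5  3. ]
[ 0.6644 -0.0325  0.03  ] [ 0.4722 -0.1483  0.02  ] [0.7054 0.3866 0.03  ]
```

```bash
python3 -c "
from h import *
for p in [(365,130),(350,60),(493,128),(325,118),(289,122)]: print(p,w('t0',*p,0))
print(w('t0',385,85,.4),w('t0',380,85,.3))"
```

```text
(365, 130) [0.7716 0.0553 0.    ]
(350, 60) [0.9881 0.0904 0.    ]
(493, 128) [ 0.7689 -0.3079  0.    ]
(325, 118) [0.8103 0.1679 0.    ]
(289, 122) [0.8007 0.2708 0.    ]
[0.7125 0.0606 0.4   ] [0.7614 0.0539 0.3   ]
```

apply_moves(commands=[[[-1,0.15,-0.15,0,-0.03],[-1,0.15,-0.15,0,-0.03],[-1,0.15,-0.15,0,-0.03],[-1,0.15,-0.15,0,-0.03],[-1,0.15,-0.15,0,-0.03],[-1,0.15,-0.15,0,-0.03],[-1,0.15,-0.15,0,-0.03],[-1,0.15,-0.15,0,-0.03],[-1,0.15,-0.15,0,-0.03],[-1,0.15,-0.15,0,-0.03]]])

```text
t: 1.1
eef_pos: [0.5053, 0.3417, 0.2483]
ee_rot: [3.141, -0.0, -1.254]
force: [1.0, 1.0, 0.7]
width: 0.0875
gripper_force: 0.0
```

apply_moves(commands=[[[-1,0.149,-0.131,0,-0.023],[-1,0.149,-0.131,0,-0.023],[-1,0.149,-0.131,0,-0.023],[-1,0.149,-0.131,0,-0.023],[-1,0.149,-0.131,0,-0.023],[-1,0,0,-0.15,0],[-1,0,0,-0.15,0],[-1,0,0,0,0]]])

```text
t: 1.9
eef_pos: [0.6511, 0.2106, 0.1833]
ee_rot: [3.134, -0.004, -1.613]
force: [0.0, -0.4, -0.6]
width: 0.0881
gripper_force: 0.0
```

```bash
python3 -c "
from h import *
grab('wrist','w1')
P=[.6543,.211,.106]; print(px('w1',P), arm.get_state()['eef_pos'])"
```

```text
[[319.7 218.1]] [0.65239761 0.21134923 0.18630135]
```

View pics/w1.png

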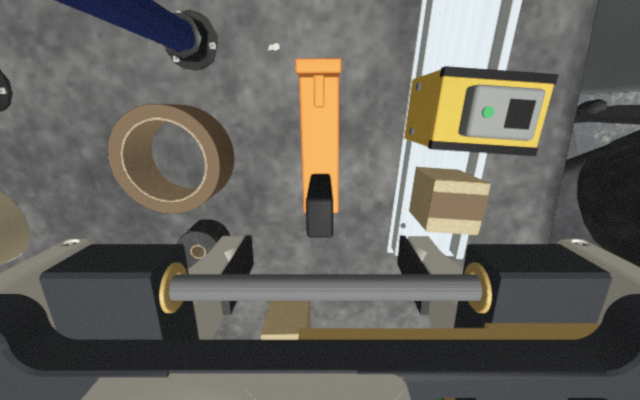

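The wrist view puts the handle top at about (320,219), where the fit predicted (319.7,218.1). I'll descend and grip.

apply_moves(commands=[[[-1,0.012,0,-0.15,0],[-1,0,0,-0.15,0],[-1,0,0,-0.15,0],[-1,0,0,0,0],[1,0,0,0,0],[1,0,0,0,0],[1,0,0,0,0],[1,0,0,0,0],[1,0,0,0,0],[1,0,0,0,0]]], force=45)

```text
t: 2.95
eef_pos: [0.656, 0.2123, 0.099]
ee_rot: [-3.141, 0.0, -1.612]
force: [-0.1, -0.0, -1.3]
width: 0.0453
gripper_force: 0.0
```

apply_moves(commands=[[[1,0,0,0,0],[1,0,0,0,0],[1,0,0,0,0],[1,0,0,0,0],[1,0,0,0,0],[1,0,0,0,0]]])

```text
t: 3.55
eef_pos: [0.6558, 0.2122, 0.0984]
ee_rot: [3.141, -0.0, -1.612]
force: [0.4, -0.2, -0.6]
width: 0.0218
gripper_force: 45.0
```

apply_moves(commands=[[[1,0,0,0.17,0],[1,0,0,0.17,0],[1,0,0,0.16,0],[1,0,0.19,0,0],[1,0,0.19,0,0],[1,0,0.19,0,0],[1,0,0.19,0,0],[1,0,0.19,0,0],[1,-0.18,0,0,-0.007],[1,-0.18,0,0,-0.007],[1,-0.18,0,0,-0.007],[1,0,0,0,0]]])

```text
t: 4.75
eef_pos: [0.544, 0.4023, 0.1986]
ee_rot: [3.14, -0.0, -1.676]
force: [0.9, 0.6, -1.6]
width: 0.0219
gripper_force: 45.0
```

```bash
python3 -c "
from h import *
grab('wrist','w2');grab('top','t2');s=arm.get_state();print(s['eef_pos'],s['ee_rot'],s['width'])
i=cv2.imread('pics/t2.png')[150:270,255:415]
t=cv2.resize(i,(640,480),interpolation=cv2.INTER_CUBIC)
cv2.imwrite('pics/t2c.png',t)
g=np.array([.5197,.1376]);u=np.array([.1056,.9944]);n=np.array([.9944,-.1056])
for a,b,z in [(-31,165,28),(31,165,28),(31,30,28),(-31,30,28),(25,107,72),(-25,107,72)]:
  print(a,b,z,px('w2',[*(g+u*b/1e3+n*a/1e3),z/1e3]))
"
```

```text
[0.54717335 0.40261803 0.19898309] [-3.14138027e+00  4.10549289e-04 -1.67596993e+00] 0.02213273594617286
-31 165 28 [[351.8  88. ]]
31 165 28 [[289.1  88. ]]
31 30 28 [[283.4 -81.9]]
-31 30 28 [[356.4 -81.7]]
25 107 72 [[287.6   5.1]]
-25 107 72 [[351.4   5.2]]
```

View pics/w2.png

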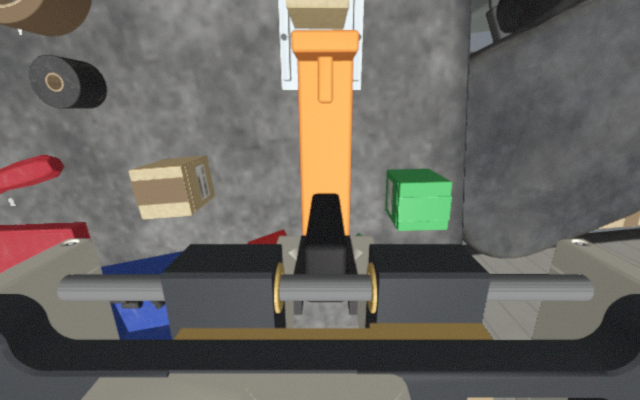

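The bed end is centred at about column 321.5 and the stick's head at about 325. The two are parallel and within a few mm of each other, inside the 11 mm clearance. I'll lower it behind the box.

apply_moves(commands=[[[1,0,0,-0.15,0],[1,0,0,-0.15,0],[1,0,0,-0.1,0],[1,0,0,-0.05,0],[1,0,0,0,0]]])

```text
t: 5.35
eef_pos: [0.548, 0.4014, 0.1067]
ee_rot: [3.14, -0.003, -1.678]
force: [0.5, 0.3, -1.5]
width: 0.0221
gripper_force: 45.0
```

```bash
python3 -c "
from h import *
grab('scene','s3');grab('top','t3');s=arm.get_state();print(s['eef_pos'],s['ee_rot'],s['force'])
a=cv2.resize(cv2.imread('pics/s3.png')[130:250,290:450],(800,600),interpolation=cv2.INTER_CUBIC)
cv2.imwrite('pics/s3c.png',a)
"
```

```text
[0.54881999 0.40251941 0.10925382] [-3.14075128e+00  4.66614251e-04 -1.67764096e+00] [-0.1630896   0.08420619 -1.62196606]
```

View pics/s3c.png

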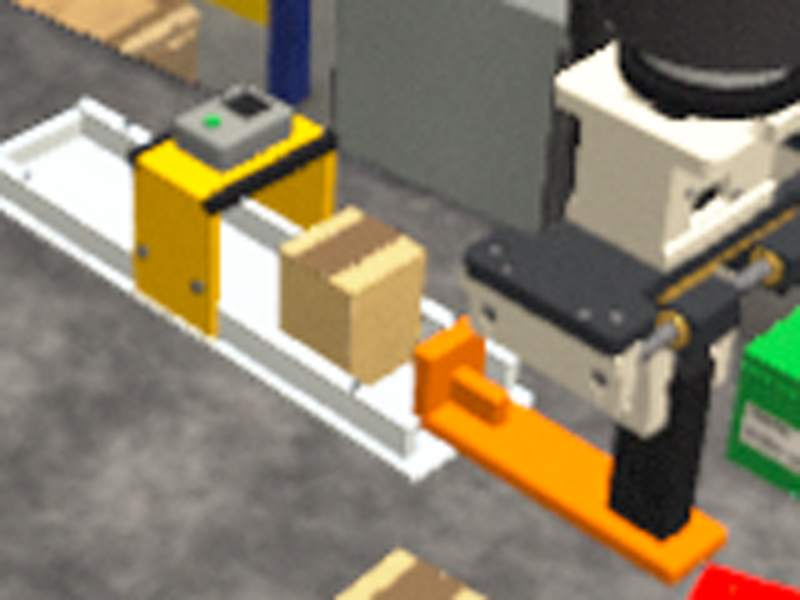

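The stick is between the fences and behind the box, with a clear gap. I'll push 200 mm along the lane at 0.1 m/s.

apply_moves(commands=[[[1,-0.0053,-0.05,0,0],[1,-0.0053,-0.05,0,0],[1,-0.0053,-0.05,0,0],[1,-0.0053,-0.05,0,0],[1,-0.0053,-0.05,0,0],[1,-0.0053,-0.05,0,0],[1,-0.0053,-0.05,0,0],[1,-0.0053,-0.05,0,0],[1,-0.0053,-0.05,0,0],[1,-0.0053,-0.05,0,0]]])

```text
t: 6.45
eef_pos: [0.5372, 0.3015, 0.1086]
ee_rot: [-3.142, -0.0, -1.677]
force: [0.3, 1.3, -1.3]
width: 0.0216
gripper_force: 45.0
```

```bash
python3 -c "
from h import *
s=arm.get_state();print(s['eef_pos'],s['ee_rot'],s['force'])
g=np.array([.5197,.1376]);d=s['eef_pos'][:2]-g;print(d@[.1056,.9944],d@[.9944,-.1056])
grab('scene','s4')
cv2.imwrite('pics/s4c.png',cv2.resize(cv2.imread('pics/s4.png')[110:230,270:430],(640,480),interpolation=cv2.INTER_CUBIC))
"
```

```text
[0.53721064 0.3014586  0.10855546] [-3.14157626e+00 -1.15576435e-05 -1.67744372e+00] [ 0.33915913  1.32035635 -1.28370732]
0.164790114518854 0.00010911367836749668
```

View pics/s4c.png

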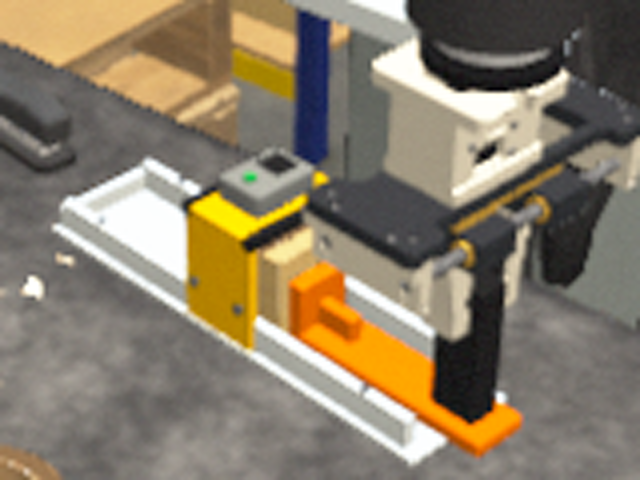

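The box is upright and entering the guard, with a reaction of about 1 N. I'll continue.

apply_moves(commands=[[[1,-0.0053,-0.05,0,0],[1,-0.0053,-0.05,0,0],[1,-0.0053,-0.05,0,0],[1,-0.0053,-0.05,0,0],[1,-0.0053,-0.05,0,0],[1,-0.0053,-0.05,0,0],[1,-0.0053,-0.05,0,0],[1,-0.0053,-0.05,0,0],[1,-0.0053,-0.05,0,0],[1,-0.0042,-0.04,0,0],[1,0,0,0,0]]])

```text
t: 7.6
eef_pos: [0.5266, 0.2031, 0.1086]
ee_rot: [3.141, -0.0, -1.678]
force: [0.0, -0.7, -1.9]
width: 0.0216
gripper_force: 45.0
```

```bash
python3 -c "
from h import *
s=arm.get_state();print(s['eef_pos'],s['ee_rot'],s['force'])
g=np.array([.5197,.1376]);d=s['eef_pos'][:2]-g;print(d@[.1056,.9944],d@[.9944,-.1056])
grab('scene','s5')
cv2.imwrite('pics/s5c.png',cv2.resize(cv2.imread('pics/s5.png')[110:230,250:410],(640,480),interpolation=cv2.INTER_CUBIC))
"
```

```text
[0.52662618 0.2030679  0.10858224] [ 3.14118150e+00 -4.30261451e-04 -1.67837618e+00] [ 0.0200647  -0.68376265 -1.90833731]
0.0658326833238209 -2.601413671421509e-05
```

View pics/s5c.png

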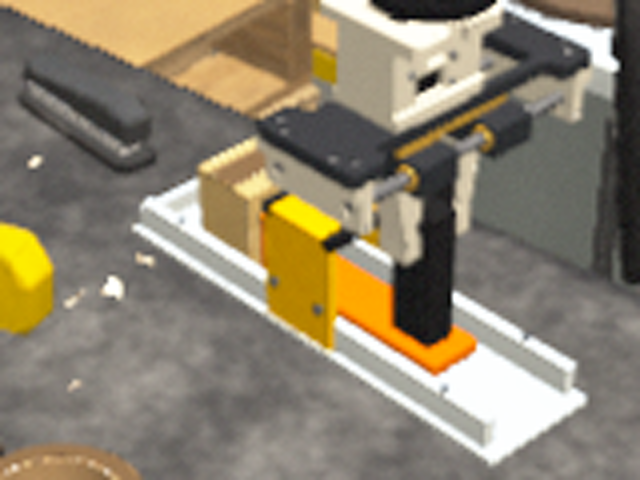

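The box stands upright past the guard. Next I'll withdraw the stick straight back, then lift it.

apply_moves(commands=[[[1,0.0053,0.05,0,0],[1,0.0106,0.1,0,0],[1,0.0159,0.15,0,0],[1,0.0159,0.15,0,0],[1,0.0159,0.15,0,0],[1,0.0159,0.15,0,0],[1,0.0159,0.15,0,0],[1,0.0159,0.15,0,0],[1,0,0,0,0],[1,0,0,0.15,0],[1,0,0,0.15,0],[1,0,0,0.15,0]]])

```text
t: 8.85
eef_pos: [0.5487, 0.4156, 0.199]
ee_rot: [3.141, -0.001, -1.676]
force: [0.6, 0.4, -1.5]
width: 0.022
gripper_force: 45.0
```

apply_moves(commands=[[[1,0.18,0,0,0],[1,0.18,0,0,0],[1,0.17,0,0,0],[1,0,-0.19,0,0],[1,0,-0.19,0,0],[1,0,-0.19,0,0],[1,0,-0.19,0,0],[1,0,-0.19,0,0],[1,0,0,0,0]]])

```text
t: 9.75
eef_pos: [0.655, 0.2212, 0.1987]
ee_rot: [3.141, -0.001, -1.68]
force: [0.3, 1.1, -1.9]
width: 0.0218
gripper_force: 45.0
```

apply_moves(commands=[[[1,0,0,-0.15,0],[1,0,0,-0.15,0],[1,0,0,-0.1,0],[1,0,0,-0.05,0],[1,0,0,-0.02,0],[1,0,0,-0.02,0],[1,0,0,-0.008,0],[1,0,0,0,0],[1,0,0,0,0]]])

```text
t: 10.65
eef_pos: [0.6556, 0.2244, 0.0998]
ee_rot: [-3.141, 0.001, -1.677]
force: [-0.4, 0.3, -1.8]
width: 0.0218
gripper_force: 45.0
```

apply_moves(commands=[[[1,0,0,-0.005,0],[1,0,0,-0.003,0],[1,0,0,0,0]]])

```text
t: 10.95
eef_pos: [0.6555, 0.2244, 0.0984]
ee_rot: [-3.141, 0.001, -1.677]
force: [-1.6, 0.8, 5.2]
width: 0.0215
gripper_force: 45.0
```

Contact at 5 N, so the stick is on the bench. I'll open the gripper and retreat upward.

apply_moves(commands=[[[-1,0,0,0,0],[-1,0,0,0,0],[-1,0,0,0,0],[-1,0,0,0,0],[-1,0,0,0,0],[-1,0,0,0,0],[-1,0,0,0.1,0],[-1,0,0,0.2,0],[-1,0,0,0.2,0],[-1,0,0,0.2,0],[-1,0,0.2,0.1,0],[-1,0,0.2,0,0]]])

```text
t: 12.15
eef_pos: [0.6569, 0.3049, 0.263]
ee_rot: [-3.135, 0.005, -1.679]
force: [1.5, 0.8, -1.0]
width: 0.0878
gripper_force: 0.0
```

apply_moves(commands=[[[-1,-0.1,0.2,0,0],[-1,-0.1,0.2,0,0],[-1,-0.1,0.2,0,0],[-1,0,0,0,0]]])

```text
t: 12.55
eef_pos: [0.5925, 0.429, 0.2567]
ee_rot: [3.141, 0.0, -1.673]
force: [0.3, -0.4, 0.0]
width: 0.0873
gripper_force: 0.0
```

```bash
python3 -c "
from h import *
grab('scene','s6');grab('top','t6')
a=cv2.resize(cv2.imread('pics/s6.png')[110:290,230:470],(800,600),interpolation=cv2.INTER_CUBIC)[:,:]
b=cv2.resize(cv2.imread('pics/t6.png')[130:250,235:485],(600,288),interpolation=cv2.INTER_CUBIC)
a=cv2.resize(a,(400,300)); 
c=np.zeros((600,800,3),np.uint8); c[:300,:400]=a; c[305:593,:600]=b
cv2.imwrite('pics/f.png',c)
"
```

```text
(no output)
```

View pics/f.png

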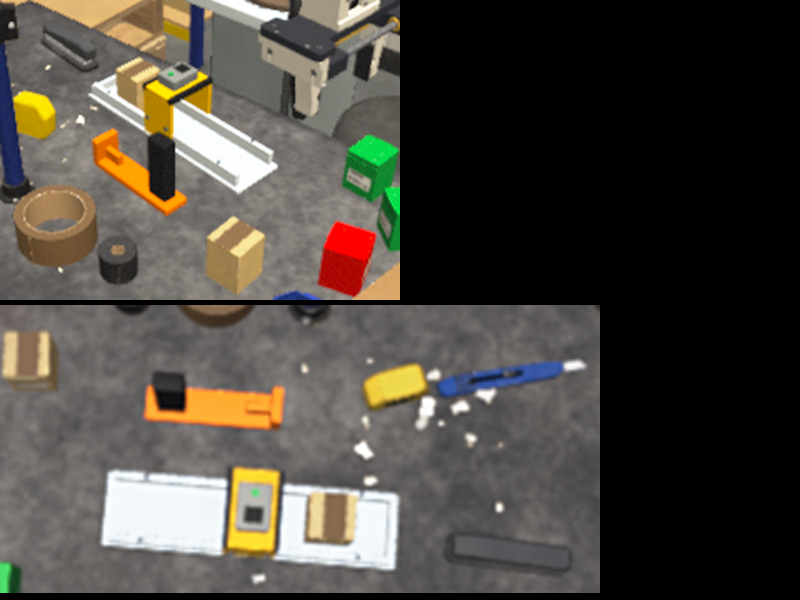

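The box stands upright and clear on the far side, at about (330,517) in the composite. The stick lies flat on its sole beside the gate, and the other items haven't moved.

```bash
python3 -c "
from station import arm
print(arm.job_done())"
```

```text
the job is handed in; nothing more can be done
None
```

The job is handed in: the kraft box stands upright clear of the guard on the far side, the push stick lies flat on its sole beside the gate, the other objects were not moved, and the run took about 13 s.

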